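Thread the long spatula out of a short-opening drawer

TASK

Fetch the spatula to the mixing bowl: pull the drawer of the low wooden unit open as far as it goes (it stops about half way), grip the slotted wooden spatula by its handle, tilt the handle end up and ease the spatula out slantwise through the gap between the drawer front and the top of the unit without forcing it, leaving the tea light in the drawer. Finish still holding the spatula in the gripper, about level, with its blade in the air over the middle of the white bowl, clear of the rim, and do not push the bowl about.

Things in the scene. Friction and masses are not known exactly. Their poses are not given: they have to be found in the camera images.
- unit: Low unit of light wood, 250 wide (its y), 285 deep (its x), 87 mm high, fixed to the worktop. Origin: on the worktop under the middle of the front edge of its top; x points back into the unit, y to the left along the front, z up. The top board is 12 mm thick (underside at z = 75 mm), its front edge at x = 0. Two loose tea tins, 80 mm across and 113 mm high, stand on the rear half of the top.
- drawer (a joint): The unit's one drawer: metres pulled out along the unit's -x; 0 shut, stop at 0.130. It moves with about 2 N of friction and stays where left. Drawer front: 16 mm thick (its inner face at unit x = 0 when shut, -130 mm when open), its upper edge at z = 73 mm. Inside: floor at z = 20 mm, 202 mm wide, 262 mm deep, side walls up to z = 60 mm.
- drawer_handle (a point): Middle of the grip bar on the drawer front: a dark steel bar, about 10 mm thick and 110 mm long along the unit's y, 35 mm in front of the drawer front, 46 mm above the worktop. The space behind it is 30 mm deep; grip it from above with the fingers opened only a little.
- spatula: Slotted wooden spatula, 240 mm long, about 60 g, flat on the drawer floor, handle end to the front. Origin: underside of the handle, 48 mm from its butt, the place to grip it (in the gap once the drawer is open); x runs to the blade end (+192 mm), z up. Handle: x = -48 to 92 mm, 20 mm wide, 12 mm thick; blade: x = 112 to 192 mm, 62 mm wide, 5.5 mm thick. Centre of mass: x about 80 mm.
- spatula_butt (a point): The handle's butt end, at x = -48 mm of the spatula, 6 mm above its underside.
- bowl: White mixing bowl, 200 mm across, rim 101 mm above the worktop, loose, empty. Origin: centre of its underside.
- top_edge (a point): Middle of the lower front edge of the unit's top board: unit x = 0, y = 0, 75 mm above the worktop. The spatula has to come out under this edge and over the drawer front.
- bowl_mouth (a point): Centre of the bowl's mouth, level with its rim, 101 mm above the worktop.
- tealight: Tea light candle in a metal cup, 38 mm across, 15 mm high, loose in the drawer beside the spatula's handle, to its left or right, over 25 mm away from it; stays there. Origin: centre of its underside.

How it is judged:
By the outcome, as a careful person would: the job done as asked, in the order asked, and still so for the second after the job is handed in, while the arm keeps its last pose, push and grip.
It also fails if it takes over 48 s, if anything falls off the work surface, if the arm or the gripper's body presses on something with over 40 N, if the wrist force passes 120 N, or if a joint passes its speed limit or range.

ROBOT

A 6-joint arm with a two-finger parallel gripper is mounted at the origin on a cart in front of the work surface, level with it; the furniture and walls round the work are solid. World frame = base frame: x ahead of the robot, y to its left, z up, the work surface at z = 0. Lengths are in m, angles in rad, forces in N, time in s.
With the tool pointing down it reaches from about 0.225 to 0.875 m from the base axis. Payload 3.4 kg.
Tool frame: the origin (TCP) lies at the very end of the fingers, on their centre line; the grasp point (between the pads) lies behind it (manip.grasp_offset is the z of the grasp point in the tool frame, in m); z points along the fingers, y is the line along which they close (so a half turn about z gives the same grasp; the last joint's range is limited). The gripper opens to 85 mm and grips with 20 to 120 N. Pads are 22 mm wide; open, the fingers measure 114 mm over their backs; the gripper's body (76 mm by 85 mm) begins 54 mm behind the grasp point. The pads swing forward as they close: fully open they stand 13 mm farther back than shut.
Start: joints at [1.156, 0.276, 1.505, -0, 1.361, -0.121], TCP at [0.167, 0.55, 0.231] pointing down, gripper open.
Joint ranges: [-2.89, 2.89], [-0.75, 2.08], [0.22, 2.7], [-1.18, 4.32], [0.11, 2.71], [-2.7, 2.7]. Speed limits (rad/s): [2.57, 2.57, 3.14, 3.14, 3.14, 3.14].

INTERFACE

Orientations are given as a unit quaternion [w, x, y, z].
In Python, from rig import manip gives the robot as it stands.
- The arm moves only by the shell command python3 -m pendant 'ROWS' [FORCE]. ROWS is JSON, a list of rows, each an object of numbers: "dx", "dy", "dz": the shift along the tool's x, y, z in m; "rx", "ry", "rz": the turn, a rotation vector about the tool's x, y, z in degrees; "hand": the finger opening in m, from 0 to 0.0854. In form: [{"dx": .., "dy": .., "dz": .., "rx": .., "ry": .., "rz": .., "hand": ..}, ...]. A call has 1 to 12 rows; each row shifts and turns the commanded pose from where the row before left it, along the tool's axes as they then stand; what a row does not reach is not made up. A row lasts 1/12 s, in which the tool goes at most 41.7 mm and 7.16 degrees, less where a joint would pass 70% of its speed; a pose out of reach is approached as far as the arm can. A call is refused whole if a number of a shift passes 0.0417 or a number of a turn 7.16, either way. A call with a gripper value outside its range is refused whole. The fingers move at their own pace and stop on an object; FORCE is the grip in N (left out, the last holds). Time passes only in rows, so rows that do not move let the fingers close. It gives the time, the measured TCP pose, the force, the opening and the grip force at its end, in the units of the state.
- manip.get_state(): the state, without advancing time (a new reading comes with each control period).
- manip.get_image(name): name is "side" or "top"; returns a dict with "frame" (420x560x3 uint8, red, green, blue), "fx", "fy", "cx", "cy" (pixels), "position" and "attitude" of the camera in the world. Camera axes: x right, y up, looking along -z (the intrinsics and any distortion apply to the point x, -y, -z); pixel columns grow to the right and rows downward; lengths in m; the calibration is good to about 2 mm. A picture is of the moment at which its call begins. There is no depth.
- manip.sign_off(): hands the job in; it is judged then, once.
The state is a dict: "clock": time; "qpos": joint angles; "qd": joint speeds; "effort": joint torques, N m; "position": TCP position; "ee_rot": TCP orientation; "contact_force": force on the tool from outside, world axes, zero at the start; "moment": the same for the moment, N m; "width": finger opening in m; "gripper_force": force on a finger pad.
Only numpy, scipy, OpenCV 4.12 (cv2) and the standard library are available. Lean on these libraries where they do the work, as an engineer would, in place of code of your own. Each camera call takes 0.05 s, during which the arm holds its last target. There are 200 camera calls.

## Working session

There is one attempt and no reset: what is moved stays moved. The work goes in short steps, Python scripts to look and compute and a shell command to move; the robot and the scene stay as the last step left them, time stands still between calls to the robot, and variables do not carry over. Pictures are saved under pics/ and viewed, at most 10 in all, crops included, and the job is handed in when it is done.

```bash
mkdir -p pics; ls; python3 - <<'E'
from rig import manip
import cv2
print(manip.get_state(), manip.grasp_offset)
for n in("top","side"):
    i=manip.get_image(n); cv2.imwrite(f"pics/{n}0.png",i["frame"][:,:,::-1])
    print({k:v for k,v in i.items() if k!="frame"})
E
```

```text
pics
{'clock': 0.0, 'qpos': array([ 1.15600411e+00,  2.76597747e-01,  1.50612642e+00, -3.41930895e-05,
        1.36071174e+00, -1.20988484e-01]), 'qd': array([-0.00138347, -0.00020698,  0.00146472,  0.00137495, -0.00060439,
       -0.00225129]), 'effort': array([ 1.36256764e-03, -4.16783237e+01, -2.45799655e+01,  3.92973716e-04,
        1.13044074e-02, -7.59564358e-06]), 'position': array([0.16631225, 0.54986829, 0.23044083]), 'ee_rot': array([-2.27831456e-04,  1.46370471e-01,  9.89229415e-01, -8.93179130e-04]), 'contact_force': array([-0.3626216 , -0.00507517, -0.07650944]), 'moment': array([-0.02547368, -0.00827654, -0.02131265]), 'gripper_force': 0.0, 'width': 0.08565873405312126} -0.0187
{'fx': 430.7774060064085, 'fy': 430.7774060064085, 'cx': 278.86565530949883, 'cy': 213.29392293960493, 'position': array([ 0.52451608, -0.32095426,  0.9529216 ]), 'attitude': array([ 0.71355751,  0.03251438, -0.03826517, -0.69879487])}
{'fx': 458.436442121855, 'fy': 458.436442121855, 'cx': 274.78157829819594, 'cy': 220.22621158386943, 'position': array([0.24385772, 0.27293604, 0.58404543]), 'attitude': array([-0.23249206, -0.12107979,  0.44104902,  0.85834893])}
```

View pics/top0.png

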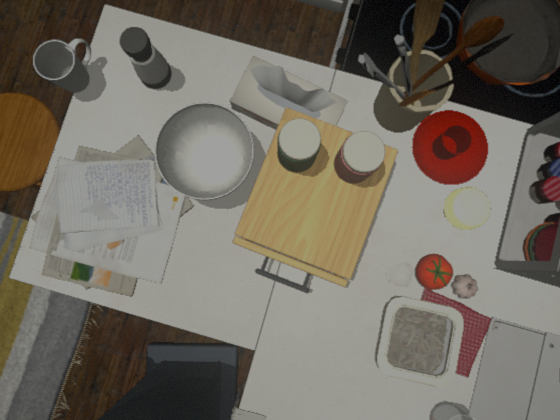

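View pics/side0.png

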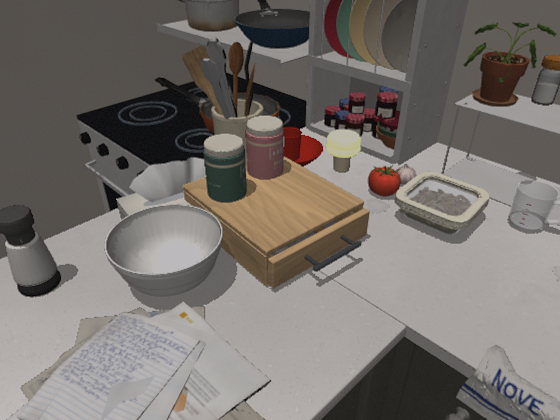

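The top view shows the unit with its front to the lower left: top corners near (234,243) and (345,283), grip bar from (256,270) to (312,290). The bowl is centred near (206,152). The side view agrees.

```bash
cat > h.py <<'E'
from rig import manip
import cv2, numpy as np
from scipy.spatial.transform import Rotation as R
def rot(q): return R.from_quat(np.r_[q[1:],q[0]])
def grab(n,save=None):
    i=manip.get_image(n)
    if save: cv2.imwrite(f"pics/{save}.png",i["frame"][:,:,::-1])
    return i
def ray(i,u,v):
    return rot(i["attitude"]).apply([(u-i["cx"])/i["fx"],-(v-i["cy"])/i["fy"],-1])
def onz(i,u,v,z):
    d=ray(i,u,v); p=i["position"]; return p+d*(z-p[2])/d[2]
def proj(i,P):
    c=rot(i["attitude"]).inv().apply(np.array(P)-i["position"])
    return np.array([i["cx"]-i["fx"]*c[0]/c[2], i["cy"]+i["fy"]*c[1]/c[2]])
def hsv(i): return cv2.cvtColor(i["frame"],cv2.COLOR_RGB2HSV)
E
python3 - <<'E'
from h import *
i=grab("top"); h=hsv(i)
print(h[230,300],h[245,240],h[268,300],h[272,262],h[150,206],h[150,250],h[300,250])
m=cv2.inRange(h,(8,70,80),(25,255,255)); m[:, :225]=0; m[:, 410:]=0; m[:105]=0;m[295:]=0
m=cv2.morphologyEx(m,cv2.MORPH_OPEN,np.ones((3,3)))
c=max(cv2.findContours(m,0,2)[0],key=cv2.contourArea)
print("wood",cv2.approxPolyDP(c,4,True)[:,0].tolist())
d=cv2.inRange(h,(0,0,0),(180,110,85)); d[:258]=0;d[296:]=0;d[:,:250]=0;d[:,318:]=0
c=max(cv2.findContours(d,0,2)[0],key=cv2.contourArea); r=cv2.minAreaRect(c); print("bar",r,cv2.boxPoints(r).tolist())
for u,v in [(234,243),(345,283),(397,150),(284,109)]: print(onz(i,u,v,.087))
print("barcentre",onz(i,*r[0],.046))
cv2.imwrite("pics/z.png",cv2.resize(i["frame"][90:310,140:410,::-1],None,fx=2.7,fy=2.7,interpolation=2))
E
```

```text
[ 24  98 161] [ 18  93 148] [ 20 101 157] [60 11 72] [ 45   3 161] [ 30  15 123] [ 26  13 158]
wood [[286, 108], [236, 234], [242, 237], [233, 242], [345, 285], [347, 280], [340, 277], [351, 277], [396, 150], [385, 146], [383, 162], [360, 182], [343, 180], [335, 168], [324, 181], [351, 132]]
bar ((284.3334045410156, 274.1219787597656), (56.049598693847656, 18.370159149169922), 20.095232009887695) [[254.85885620117188, 273.11907958984375], [261.1705017089844, 255.8672637939453], [313.8079528808594, 275.1248779296875], [307.4963073730469, 292.376708984375]]
[ 0.54983634 -0.23841953  0.087     ]
[ 0.47496467 -0.46160089  0.087     ]
[ 0.74752895 -0.56726061  0.087     ]
[ 0.82883909 -0.33330665  0.087     ]
barcentre [ 0.48841961 -0.34142038  0.046     ]
```

View pics/z.png

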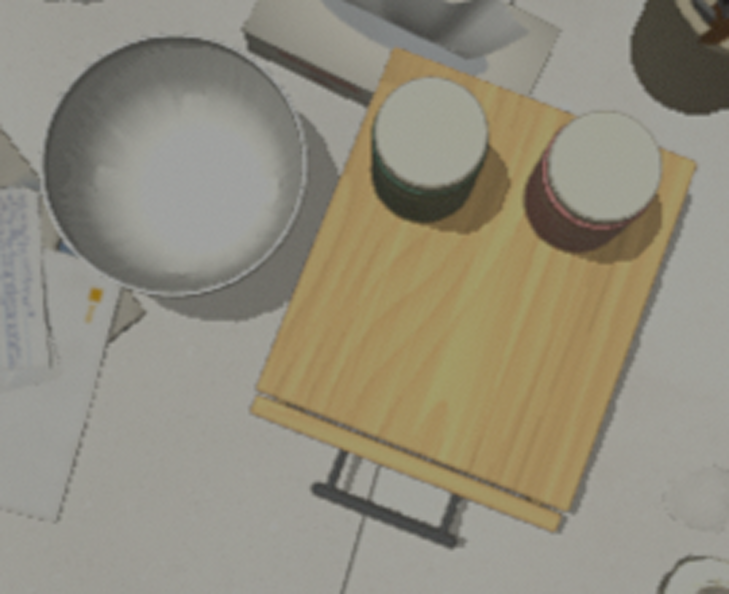

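The enlarged crop shows the top board's front edge from (235.6,233.7) to (350.4,279.6), a seam before the drawer front, the bar from (256,270.7) to (309.3,291), and the bowl rim centred near (204.8,151.9).

```bash
python3 - <<'E'
from h import *
i=grab("top")
P=[onz(i,u,v,.087) for u,v in [(235.6,233.7),(350.4,279.6),(396.7,150.4),(285.2,108.5)]]
P=np.array(P); print(P.round(4)); print("sides",[np.linalg.norm(P[k]-P[(k+1)%4]).round(4) for k in range(4)])
F=(P[0]+P[1])/2; B=(P[2]+P[3])/2; ax=B-F
print("front mid",F,"yaw x",np.degrees(np.arctan2(ax[1],ax[0])), "edge yaw",np.degrees(np.arctan2(*(P[0]-P[1])[[1,0]])))
a=onz(i,255.9,270.7,.049); b=onz(i,309.3,291.1,.049); print("bar",a,b,(a+b)/2,np.linalg.norm(a-b),np.degrees(np.arctan2(*(a-b)[[1,0]])))
yaw=np.arctan2(ax[1],ax[0]);ux=np.r_[np.cos(yaw),np.sin(yaw)]; print("pred bar",F[:2]-ux*(.016+.035))
# bowl: rim
h=hsv(i); 
L=onz(i,140+43/2.7,151.9,.101);Rr=onz(i,140+307/2.7,151.9,.101);U=onz(i,204.8,90+37/2.7,.101);D=onz(i,204.8,90+296/2.7,.101)
print("bowl",(L+Rr)/2,np.linalg.norm(L-Rr),(U+D)/2,np.linalg.norm(U-D))
s=manip.get_state();print(rot(s["ee_rot"]).as_matrix().round(3))
E
```

```text
[[ 0.5685 -0.2411  0.087 ]
 [ 0.4819 -0.4723  0.087 ]
 [ 0.7467 -0.5666  0.087 ]
 [ 0.83   -0.3358  0.087 ]]
sides [np.float64(0.247), np.float64(0.2811), np.float64(0.2454), np.float64(0.2781)]
front mid [ 0.52521117 -0.35669761  0.087     ] yaw x -19.75781874181284 edge yaw 69.458895907382
bar [ 0.49440416 -0.28207469  0.049     ] [ 0.4547107  -0.39376869  0.049     ] [ 0.47455743 -0.33792169  0.049     ] 0.11853742517416188 70.43596640927606
pred bar [ 0.47721355 -0.33945731]
bowl [ 0.73119873 -0.1755214   0.101     ] 0.19654687965336168 [ 0.73278871 -0.17532766  0.101     ] 0.19698152968020038
[[-0.957  0.29  -0.   ]
 [ 0.29   0.957 -0.001]
 [ 0.    -0.001 -1.   ]]
```

```bash
cat >> h.py <<'E'
YAW=np.radians(-20); O=np.array([.5255,-.357,0])
UX=np.array([np.cos(YAW),np.sin(YAW),0]); UY=np.array([-np.sin(YAW),np.cos(YAW),0]); UZ=np.array([0,0,1.])
def upt(x,y,z): return O+UX*x+UY*y+UZ*z
def delta(P,Rm=None):
    s=manip.get_state(); A=rot(s["ee_rot"])
    print("clk %.2f"%s["clock"],"pos",s["position"].round(4),"w %.4f gf %.1f"%(s["width"],s["gripper_force"]),"F",s["contact_force"].round(1),"q",s["qpos"].round(2))
    print("shift mm",(A.inv().apply(np.array(P)-s["position"])*1000).round(1), "" if Rm is None else (A.inv()*R.from_matrix(Rm)).as_rotvec(degrees=True).round(2))
DOWN=np.c_[UY,UX,-UZ]
E
python3 -m pendant '[{"rz":7.16,"hand":0.024},{"rz":7.16},{"rz":7.16},{"rz":7.16},{"rz":7.16},{"rz":7.16},{"rz":7.16},{"rz":7.16},{"rz":7.16},{"rz":7.16},{"rz":7.16},{"rz":7.16}]'
python3 -m pendant '[{"rz":7.16},{"dx":-0.03,"dy":0.0245},{"dx":-0.03,"dy":0.0245},{"dx":-0.03,"dy":0.0245},{"dx":-0.03,"dy":0.0245},{"dx":-0.03,"dy":0.0245},{"dx":-0.03,"dy":0.0245},{"dx":-0.03,"dy":0.0245},{"dx":-0.03,"dy":0.0245},{"dx":-0.03,"dy":0.0245},{"dx":-0.03,"dy":0.0245},{"dx":-0.03,"dy":0.0245}]'
python3 -c "
from h import *
delta(upt(-.0515,0,.027),DOWN)"
```

```text
clk 0.20 pos [0.1664 0.5501 0.2308] w 0.0854 gf 0.0 F [-0.  -0.  -0.1] q [ 1.16  0.28  1.51 -0.    1.36 -0.12]
shift mm [-555.  -761.1  204.5] [-5.000e-02  4.000e-02  9.316e+01]invalid input
invalid input
```

```bash
python3 -m pendant '[{"rz":7.1,"hand":0.024}]'; echo; python3 -m pendant '[{"dx":0,"dy":0,"dz":0,"rx":0,"ry":0,"rz":7.1,"hand":0.024}]'
```

```text
clock: 0.28
position: [0.1665, 0.5502, 0.231]
ee_rot: [-0.0, 0.208, 0.978, -0.0]
contact_force: [0.1, -1.3, 0.8]
width: 0.0754
gripper_force: 0.0invalid input
```

```bash
python3 -m pendant '[{"dx":0,"dy":0,"dz":0,"rx":0,"ry":0,"rz":7.16,"hand":0.024},{"dx":0,"dy":0,"dz":0,"rx":0,"ry":0,"rz":7.16,"hand":0.024},{"dx":0,"dy":0,"dz":0,"rx":0,"ry":0,"rz":7.16,"hand":0.024},{"dx":0,"dy":0,"dz":0,"rx":0,"ry":0,"rz":7.16,"hand":0.024},{"dx":0,"dy":0,"dz":0,"rx":0,"ry":0,"rz":7.16,"hand":0.024},{"dx":0,"dy":0,"dz":0,"rx":0,"ry":0,"rz":7.16,"hand":0.024},{"dx":0,"dy":0,"dz":0,"rx":0,"ry":0,"rz":7.16,"hand":0.024},{"dx":0,"dy":0,"dz":0,"rx":0,"ry":0,"rz":7.16,"hand":0.024},{"dx":0,"dy":0,"dz":0,"rx":0,"ry":0,"rz":7.16,"hand":0.024},{"dx":0,"dy":0,"dz":0,"rx":0,"ry":0,"rz":7.16,"hand":0.024},{"dx":0,"dy":0,"dz":0,"rx":0,"ry":0,"rz":7.16,"hand":0.024},{"dx":0,"dy":0,"dz":0,"rx":0,"ry":0,"rz":7.16,"hand":0.024}]'; echo
python3 -m pendant '[{"dx":-0.03,"dy":0.0245,"dz":0,"rx":0,"ry":0,"rz":0,"hand":0.024},{"dx":-0.03,"dy":0.0245,"dz":0,"rx":0,"ry":0,"rz":0,"hand":0.024},{"dx":-0.03,"dy":0.0245,"dz":0,"rx":0,"ry":0,"rz":0,"hand":0.024},{"dx":-0.03,"dy":0.0245,"dz":0,"rx":0,"ry":0,"rz":0,"hand":0.024},{"dx":-0.03,"dy":0.0245,"dz":0,"rx":0,"ry":0,"rz":0,"hand":0.024},{"dx":-0.03,"dy":0.0245,"dz":0,"rx":0,"ry":0,"rz":0,"hand":0.024},{"dx":-0.03,"dy":0.0245,"dz":0,"rx":0,"ry":0,"rz":0,"hand":0.024},{"dx":-0.03,"dy":0.0245,"dz":0,"rx":0,"ry":0,"rz":0,"hand":0.024},{"dx":-0.03,"dy":0.0245,"dz":0,"rx":0,"ry":0,"rz":0,"hand":0.024},{"dx":-0.03,"dy":0.0245,"dz":0,"rx":0,"ry":0,"rz":0,"hand":0.024},{"dx":-0.03,"dy":0.0245,"dz":0,"rx":0,"ry":0,"rz":0,"hand":0.024},{"dx":-0.03,"dy":0.0245,"dz":0,"rx":0,"ry":0,"rz":0,"hand":0.024}]'
python3 -c "
from h import *
delta(upt(-.0515,0,.027),DOWN)"
```

```text
clock: 1.28
position: [0.1665, 0.5502, 0.2311]
ee_rot: [0.0, 0.82, 0.572, -0.0]
contact_force: [0.6, -0.2, 0.3]
width: 0.024
gripper_force: 0.0

clock: 2.28
position: [0.3207, 0.1102, 0.2315]
ee_rot: [0.0, 0.818, 0.575, 0.0]
contact_force: [0.4, 0.2, -0.3]
width: 0.0241
gripper_force: 0.0
clk 2.28 pos [0.3207 0.1102 0.2315] w 0.0241 gf 0.0 F [ 0.4  0.2 -0.3] q [ 0.12 -0.09  1.93  0.    1.31  0.47]
shift mm [-370.   299.4  204.5] [ 0.05 -0.03  0.17]
```

```bash

python3 -m pendant '[{"dx":-0.0308,"dy":0.025,"dz":0.008,"rx":0,"ry":0,"rz":0,"hand":0.024},{"dx":-0.0308,"dy":0.025,"dz":0.008,"rx":0,"ry":0,"rz":0,"hand":0.024},{"dx":-0.0308,"dy":0.025,"dz":0.008,"rx":0,"ry":0,"rz":0,"hand":0.024},{"dx":-0.0308,"dy":0.025,"dz":0.008,"rx":0,"ry":0,"rz":0,"hand":0.024},{"dx":-0.0308,"dy":0.025,"dz":0.008,"rx":0,"ry":0,"rz":0,"hand":0.024},{"dx":-0.0308,"dy":0.025,"dz":0.008,"rx":0,"ry":0,"rz":0,"hand":0.024},{"dx":-0.0308,"dy":0.025,"dz":0.008,"rx":0,"ry":0,"rz":0,"hand":0.024},{"dx":-0.0308,"dy":0.025,"dz":0.008,"rx":0,"ry":0,"rz":0,"hand":0.024},{"dx":-0.0308,"dy":0.025,"dz":0.008,"rx":0,"ry":0,"rz":0,"hand":0.024},{"dx":-0.0308,"dy":0.025,"dz":0.008,"rx":0,"ry":0,"rz":0,"hand":0.024},{"dx":-0.0308,"dy":0.025,"dz":0.008,"rx":0,"ry":0,"rz":0,"hand":0.024},{"dx":-0.0308,"dy":0.025,"dz":0.008,"rx":0,"ry":0,"rz":0,"hand":0.024}]'
python3 - <<'E'
from h import *
delta(upt(-.0515,0,.027),DOWN)
i=grab("side","s1")
cv2.imwrite("pics/s1c.png",cv2.resize(i["frame"][100:340,180:420,::-1],None,fx=2.5,fy=2.5,interpolation=2))
print("bar model in side px",proj(i,upt(-.051,.055,.046)),proj(i,upt(-.051,-.055,.046)), "tcp",proj(i,manip.get_state()["position"]))
E
```

```text
clock: 3.28
position: [0.4776, -0.3395, 0.1345]
ee_rot: [-0.0, 0.819, 0.574, 0.0]
contact_force: [0.3, -0.1, 0.5]
width: 0.0241
gripper_force: 0.0
clk 3.28 pos [ 0.4776 -0.3395  0.1345] w 0.0241 gf 0.0 F [ 0.3 -0.1  0.5] q [-0.74  0.36  1.63  0.    1.15 -0.39]
shift mm [-1.000e-01 -5.000e-01  1.075e+02] [-0.02 -0.03  0.11]
bar model in side px [312.91295872 266.53741723] [355.21274019 241.83402248] tcp [338.79528209 212.00170039]
```

View pics/s1c.png

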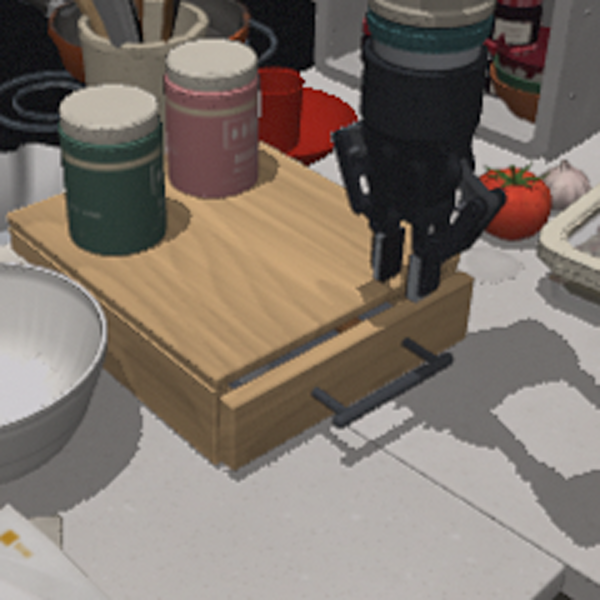

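The side crop shows the bar from about (316,268) to (359,243), roughly 3 mm farther out than modelled. The top view agrees, so I'll shift −3 mm along tool y, descend and grip.

```bash

python3 -m pendant '[{"dx":0,"dy":-0.003,"dz":0.03,"rx":0,"ry":0,"rz":0,"hand":0.024},{"dx":0,"dy":0,"dz":0.03,"rx":0,"ry":0,"rz":0,"hand":0.024},{"dx":0,"dy":0,"dz":0.02,"rx":0,"ry":0,"rz":0,"hand":0.024},{"dx":0,"dy":0,"dz":0.015,"rx":0,"ry":0,"rz":0,"hand":0.024},{"dx":0,"dy":0,"dz":0.011,"rx":0,"ry":0,"rz":0,"hand":0.024},{"dx":0,"dy":0,"dz":0,"rx":0,"ry":0,"rz":0,"hand":0.024},{"dx":0,"dy":0,"dz":0,"rx":0,"ry":0,"rz":0,"hand":0.006},{"dx":0,"dy":0,"dz":0,"rx":0,"ry":0,"rz":0,"hand":0.006},{"dx":0,"dy":0,"dz":0,"rx":0,"ry":0,"rz":0,"hand":0.006},{"dx":0,"dy":0,"dz":0,"rx":0,"ry":0,"rz":0,"hand":0.006}]' 30
python3 - <<'E'
from h import *
delta(upt(-.0515,0,.027),DOWN)
E
```

```text
clock: 4.17
position: [0.4754, -0.3367, 0.0296]
ee_rot: [0.001, 0.818, 0.575, 0.0]
contact_force: [1.9, -0.2, -0.1]
width: 0.0094
gripper_force: 29.3
clk 4.17 pos [ 0.4754 -0.3367  0.0296] w 0.0094 gf 29.3 F [ 1.9 -0.2 -0.1] q [-0.74  0.46  1.77  0.    0.91 -0.39]
shift mm [-1.9  2.5  2.6] [0.09 0.   0.13]
```

```bash

python3 -m pendant '[{"dx":0,"dy":-0.006,"dz":0,"rx":0,"ry":0,"rz":0,"hand":0.006},{"dx":0,"dy":-0.012,"dz":0,"rx":0,"ry":0,"rz":0,"hand":0.006},{"dx":0,"dy":-0.012,"dz":0,"rx":0,"ry":0,"rz":0,"hand":0.006},{"dx":0,"dy":-0.012,"dz":0,"rx":0,"ry":0,"rz":0,"hand":0.006},{"dx":0,"dy":-0.012,"dz":0,"rx":0,"ry":0,"rz":0,"hand":0.006},{"dx":0,"dy":-0.012,"dz":0,"rx":0,"ry":0,"rz":0,"hand":0.006},{"dx":0,"dy":-0.012,"dz":0,"rx":0,"ry":0,"rz":0,"hand":0.006},{"dx":0,"dy":-0.012,"dz":0,"rx":0,"ry":0,"rz":0,"hand":0.006},{"dx":0,"dy":-0.012,"dz":0,"rx":0,"ry":0,"rz":0,"hand":0.006},{"dx":0,"dy":-0.012,"dz":0,"rx":0,"ry":0,"rz":0,"hand":0.006},{"dx":0,"dy":-0.006,"dz":0,"rx":0,"ry":0,"rz":0,"hand":0.006},{"dx":0,"dy":0,"dz":0,"rx":0,"ry":0,"rz":0,"hand":0.006}]' 30
python3 - <<'E'
from h import *
delta([.4754-.1222,-.3367+.0445,.0296],DOWN)
E
```

```text
clock: 5.17
position: [0.3593, -0.2939, 0.0296]
ee_rot: [-0.002, 0.818, 0.575, -0.0]
contact_force: [-0.9, 4.0, 7.6]
width: 0.0102
gripper_force: 30.5
clk 5.17 pos [ 0.3593 -0.2939  0.0296] w 0.0102 gf 30.5 F [-0.9  4.   7.6] q [-0.84  0.33  2.02 -0.    0.8  -0.49]
shift mm [-0.5 -6.3  0. ] [-0.2  -0.09  0.13]
```

```bash

python3 -m pendant '[{"dx":0,"dy":-0.003,"dz":0,"rx":0,"ry":0,"rz":0,"hand":0.006},{"dx":0,"dy":-0.003,"dz":0,"rx":0,"ry":0,"rz":0,"hand":0.006},{"dx":0,"dy":-0.002,"dz":0,"rx":0,"ry":0,"rz":0,"hand":0.006},{"dx":0,"dy":0,"dz":0,"rx":0,"ry":0,"rz":0,"hand":0.006},{"dx":0,"dy":0,"dz":0,"rx":0,"ry":0,"rz":0,"hand":0.006}]' 30
python3 - <<'E'
from h import *
delta([.4754-.1222,-.3367+.0445,.0296],DOWN)
E
```

```text
clock: 5.58
position: [0.3549, -0.2923, 0.0296]
ee_rot: [0.0, 0.819, 0.574, 0.001]
contact_force: [4.9, 4.3, 3.2]
width: 0.01
gripper_force: 30.1
clk 5.58 pos [ 0.3549 -0.2923  0.0296] w 0.0100 gf 30.1 F [4.9 4.3 3.2] q [-0.84  0.32  2.03  0.    0.79 -0.5 ]
shift mm [-0.5 -1.6  0. ] [ 0.09 -0.1   0.07]
```

```bash

python3 -m pendant '[{"dx":0,"dy":-0.003,"dz":0,"rx":0,"ry":0,"rz":0,"hand":0.006},{"dx":0,"dy":0,"dz":0,"rx":0,"ry":0,"rz":0,"hand":0.006},{"dx":0,"dy":0,"dz":0,"rx":0,"ry":0,"rz":0,"hand":0.006}]' 30
python3 - <<'E'
from h import *
delta([.4754-.1222,-.3367+.0445,.0296],DOWN)
E
```

```text
clock: 5.83
position: [0.3549, -0.2924, 0.0297]
ee_rot: [0.003, 0.819, 0.573, 0.003]
contact_force: [12.1, 5.7, -2.0]
width: 0.0097
gripper_force: 29.8
clk 5.83 pos [ 0.3549 -0.2924  0.0297] w 0.0097 gf 29.8 F [12.1  5.7 -2. ] q [-0.84  0.32  2.04  0.01  0.78 -0.5 ]
shift mm [-0.4 -1.6  0. ] [ 0.42 -0.09 -0.03]
```

```bash

python3 -m pendant '[{"dx":0,"dy":0.003,"dz":0,"rx":0,"ry":0,"rz":0,"hand":0.024},{"dx":0,"dy":0,"dz":0,"rx":0,"ry":0,"rz":0,"hand":0.024},{"dx":0,"dy":0,"dz":0,"rx":0,"ry":0,"rz":0,"hand":0.024},{"dx":0,"dy":0,"dz":-0.03,"rx":0,"ry":0,"rz":0,"hand":0.024},{"dx":0,"dy":0,"dz":-0.04,"rx":0,"ry":0,"rz":0,"hand":0.024},{"dx":0.01,"dy":0,"dz":-0.04,"rx":0,"ry":0,"rz":0,"hand":0.024},{"dx":0.03,"dy":0,"dz":-0.025,"rx":0,"ry":0,"rz":0,"hand":0.024},{"dx":0.04,"dy":0,"dz":0,"rx":0,"ry":0,"rz":0,"hand":0.024},{"dx":0.04,"dy":0,"dz":0,"rx":0,"ry":0,"rz":0,"hand":0.04},{"dx":0.04,"dy":0,"dz":0,"rx":0,"ry":0,"rz":0,"hand":0.04}]'
python3 - <<'E'
from h import *
delta([.4754-.1222,-.3367+.0445,.0296],DOWN)
i=grab("top","t2")
cv2.imwrite("pics/t2c.png",cv2.resize(i["frame"][200:360,210:370,::-1],None,fx=3.75,fy=3.75,interpolation=2))
E
```

```text
clock: 6.67
position: [0.4082, -0.1418, 0.1649]
ee_rot: [0.001, 0.819, 0.574, -0.0]
contact_force: [-0.0, 0.4, 0.0]
width: 0.0401
gripper_force: 0.0
clk 6.67 pos [ 0.4082 -0.1418  0.1649] w 0.0401 gf 0.0 F [-0.   0.4  0. ] q [-0.49  0.11  1.9  -0.    1.13 -0.15]
shift mm [-160.    -0.5  135.5] [0.06 0.06 0.05]
```

View pics/t2c.png

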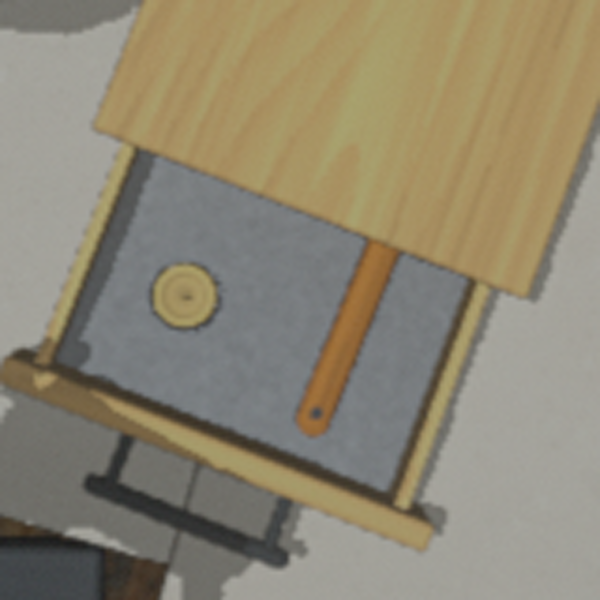

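The crop shows the drawer fully open with the tea light at crop (185,296). The spatula's orange handle runs from its butt at crop (312,433) to the board edge at (382,245).

```bash
python3 - <<'E'
from h import *
i=grab("top"); h=hsv(i)
print(h[280,300],h[230,280])
m=cv2.inRange(h,(8,150,60),(18,255,255)); w=np.zeros_like(m); w[262:320,285:320]=255; m&=w
c=max(cv2.findContours(m,0,1)[0],key=cv2.contourArea); print(cv2.contourArea(c), c[:,0].min(0),c[:,0].max(0))
q=np.array([onz(i,u,v,.032) for u,v in c[:,0]])
U=np.c_[(q-O)@UX,(q-O)@UY]
r=cv2.minAreaRect((U*1000).astype(np.float32)); print("rect unit mm",r, cv2.boxPoints(r).round(1).tolist())
ys,xs=np.nonzero(m); Q=np.array([onz(i,u,v,.032) for u,v in zip(xs,ys)]);V=np.c_[(Q-O)@UX,(Q-O)@UY]
for a in np.arange(-.115,0,.012):
    k=abs(V[:,0]-a)<.006
    if k.sum(): print(a.round(3),V[k,1].mean().round(4),V[k,1].min().round(4),V[k,1].max().round(4))
print("butt",V[:,0].min())
t=onz(i,210+185/3.75,200+296/3.75,.035);print("tea",(t-O)@UX,(t-O)@UY)
# checks: drawer front inner edge/ top board edge / side walls
for n,(x,y),z in [("frontL inner",(22,350),.073),("frontR inner",(433,510),.073),("wallL",(118,200),.06),("wallR",(440,390),.06),("boardL",(95,127),.087),("boardR",(530,298),.087)]:
    t=onz(i,210+x/3.75,200+y/3.75,z);print(n,((t-O)@UX).round(4),((t-O)@UY).round(4))
E
```

```text
[ 30   2 110] [ 20 111 168]
311.5 [290 264] [315 314]
rect unit mm ((-57.38361740112305, -44.65216827392578), (15.707801818847656, 111.27879333496094), 88.48463439941406) [[-113.19999694824219, -51.0], [-2.0, -54.0], [-1.600000023841858, -38.29999923706055], [-112.80000305175781, -35.29999923706055]]
-0.115 -0.0433 -0.0493 -0.038
-0.103 -0.0426 -0.0505 -0.0358
-0.091 -0.0438 -0.0517 -0.036
-0.079 -0.0442 -0.0515 -0.0367
-0.067 -0.0442 -0.0522 -0.0364
-0.055 -0.0448 -0.0524 -0.0371
-0.043 -0.045 -0.0527 -0.0374
-0.031 -0.0453 -0.0529 -0.0376
-0.019 -0.0456 -0.0536 -0.0378
-0.007 -0.0461 -0.0539 -0.0385
butt -0.1129580443437427
tea -0.06890123477370597 0.047125732196300105
frontL inner -0.1249 0.1176
frontR inner -0.124 -0.1179
wallL -0.032 0.1002
wallR -0.0645 -0.1012
boardL 0.0003 0.124
boardR -0.0006 -0.1249
```

```bash
cat >> h.py <<'E'
SY=np.radians(-22)
SX=np.array([np.cos(SY),np.sin(SY),0]); SPAT=np.c_[SX,np.cross(-UZ,SX),-UZ]
GR=upt(-.066,-.0445,.021)
E
python3 -m pendant '[{"dx":0,"dy":0,"dz":0,"rx":0,"ry":0,"rz":7.1,"hand":0.045},{"dx":0,"dy":0,"dz":0,"rx":0,"ry":0,"rz":7.1,"hand":0.045},{"dx":0,"dy":0,"dz":0,"rx":0,"ry":0,"rz":7.1,"hand":0.045},{"dx":0,"dy":0,"dz":0,"rx":0,"ry":0,"rz":7.1,"hand":0.045},{"dx":0,"dy":0,"dz":0,"rx":0,"ry":0,"rz":7.1,"hand":0.045},{"dx":0,"dy":0,"dz":0,"rx":0,"ry":0,"rz":7.1,"hand":0.045},{"dx":0,"dy":0,"dz":0,"rx":0,"ry":0,"rz":7.1,"hand":0.045},{"dx":0,"dy":0,"dz":0,"rx":0,"ry":0,"rz":7.1,"hand":0.045},{"dx":0,"dy":0,"dz":0,"rx":0,"ry":0,"rz":7.1,"hand":0.045},{"dx":0,"dy":0,"dz":0,"rx":0,"ry":0,"rz":7.1,"hand":0.045},{"dx":0,"dy":0,"dz":0,"rx":0,"ry":0,"rz":7.1,"hand":0.045},{"dx":0,"dy":0,"dz":0,"rx":0,"ry":0,"rz":7.1,"hand":0.045}]'
python3 - <<'E'
from h import *
delta(GR,SPAT)
E
```

```text
clock: 7.77
position: [0.4075, -0.1437, 0.1639]
ee_rot: [0.0, 0.991, -0.134, -0.001]
contact_force: [-0.2, -0.6, 1.6]
width: 0.0448
gripper_force: 0.0
clk 7.77 pos [ 0.4075 -0.1437  0.1639] w 0.0448 gf 0.0 F [-0.2 -0.6  1.6] q [-0.5   0.11  1.9  -0.    1.13  1.34]
shift mm [101.4 213.2 143. ] [0.06 0.08 6.56]
```

```bash

python3 -m pendant '[{"dx":0,"dy":0,"dz":0,"rx":0,"ry":0,"rz":6.6,"hand":0.045},{"dx":0.0208,"dy":0.0333,"dz":0,"rx":0,"ry":0,"rz":0,"hand":0.045},{"dx":0.0208,"dy":0.0333,"dz":0,"rx":0,"ry":0,"rz":0,"hand":0.045},{"dx":0.0208,"dy":0.0333,"dz":0,"rx":0,"ry":0,"rz":0,"hand":0.045},{"dx":0.0208,"dy":0.0333,"dz":0,"rx":0,"ry":0,"rz":0,"hand":0.045},{"dx":0.0208,"dy":0.0333,"dz":0,"rx":0,"ry":0,"rz":0,"hand":0.045},{"dx":0.0208,"dy":0.0333,"dz":0,"rx":0,"ry":0,"rz":0,"hand":0.045},{"dx":0,"dy":0,"dz":0.03,"rx":0,"ry":0,"rz":0,"hand":0.045},{"dx":0,"dy":0,"dz":0.02,"rx":0,"ry":0,"rz":0,"hand":0.045},{"dx":0,"dy":0,"dz":0,"rx":0,"ry":0,"rz":0,"hand":0.045}]'
python3 - <<'E'
from h import *
delta(GR,SPAT)
i=grab("side","s3")
cv2.imwrite("pics/s3c.png",cv2.resize(i["frame"][120:320,200:400,::-1],None,fx=3,fy=3,interpolation=2))
print(proj(i,manip.get_state()["position"]),proj(i,GR),proj(i,GR+[0,0,.01]))
E
```

```text
clock: 8.6
position: [0.4469, -0.3737, 0.1094]
ee_rot: [-0.003, 0.982, -0.189, -0.005]
contact_force: [-1.2, -0.2, -0.9]
width: 0.0449
gripper_force: 0.0
clk 8.60 pos [ 0.4469 -0.3737  0.1094] w 0.0449 gf 0.0 F [-1.2 -0.2 -0.9] q [-0.82  0.38  1.66 -0.    1.1   1.14]
shift mm [ 3.1  2.2 88.4] [-0.19  0.57  0.23]
[360.7700928  219.82982354] [356.05710805 258.20830935] [356.59133333 254.13394855]
```

View pics/s3c.png

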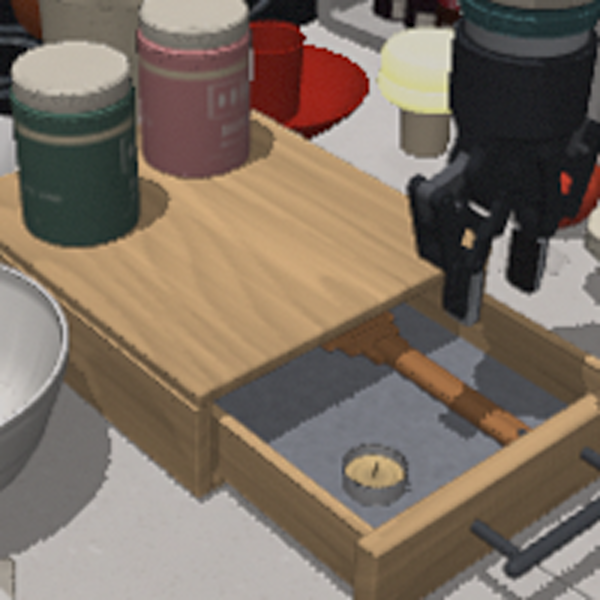

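The side crop shows the gripper above the drawer. The modelled grip point projects to crop (468,414), on the handle; the tea light is clear at (375,470). Descending now.

```bash

python3 -m pendant '[{"dx":0.003,"dy":0.002,"dz":0.02,"rx":0,"ry":0,"rz":0,"hand":0.045},{"dx":0,"dy":0,"dz":0.025,"rx":0,"ry":0,"rz":0,"hand":0.045},{"dx":0,"dy":0,"dz":0.02,"rx":0,"ry":0,"rz":0,"hand":0.045},{"dx":0,"dy":0,"dz":0.012,"rx":0,"ry":0,"rz":0,"hand":0.045},{"dx":0,"dy":0,"dz":0.008,"rx":0,"ry":0,"rz":0,"hand":0.045},{"dx":0,"dy":0,"dz":0,"rx":0,"ry":0,"rz":0,"hand":0.045},{"dx":0,"dy":0,"dz":0,"rx":0,"ry":0,"rz":0,"hand":0.045}]'
python3 - <<'E'
from h import *
delta(GR,SPAT)
E
```

```text
clock: 9.23
position: [0.4532, -0.3778, 0.0302]
ee_rot: [0.0, 0.982, -0.188, 0.0]
contact_force: [0.6, 0.0, 0.4]
width: 0.0449
gripper_force: 0.0
clk 9.23 pos [ 0.4532 -0.3778  0.0302] w 0.0449 gf 0.0 F [0.6 0.  0.4] q [-0.81  0.47  1.75 -0.    0.92  1.14]
shift mm [-5.2  0.3  9.2] [ 0.04 -0.06  0.36]
```

```bash

python3 -m pendant '[{"dx":-0.005,"dy":0,"dz":0.004,"rx":0,"ry":0,"rz":0,"hand":0.035},{"dx":0,"dy":0,"dz":0.0045,"rx":0,"ry":0,"rz":0,"hand":0.03},{"dx":0,"dy":0,"dz":0,"rx":0,"ry":0,"rz":0,"hand":0.03},{"dx":0,"dy":0,"dz":0,"rx":0,"ry":0,"rz":0,"hand":0.012},{"dx":0,"dy":0,"dz":0,"rx":0,"ry":0,"rz":0,"hand":0.012},{"dx":0,"dy":0,"dz":0,"rx":0,"ry":0,"rz":0,"hand":0.012},{"dx":0,"dy":0,"dz":0,"rx":0,"ry":0,"rz":0,"hand":0.012}]' 60
python3 - <<'E'
from h import *
delta(GR,SPAT)
E
```

```text
clock: 9.82
position: [0.4485, -0.3757, 0.0213]
ee_rot: [0.0, 0.982, -0.188, 0.0]
contact_force: [-0.5, -0.0, 3.0]
width: 0.0182
gripper_force: 60.5
clk 9.82 pos [ 0.4485 -0.3757  0.0213] w 0.0182 gf 60.5 F [-0.5 -0.   3. ] q [-0.82  0.48  1.77  0.    0.9   1.13]
shift mm [-0.   0.6  0.3] [ 0.02 -0.04  0.35]
```

```bash

python3 -m pendant '[{"dx":0,"dy":0,"dz":-0.003,"rx":0,"ry":0,"rz":0,"hand":0.012},{"dx":0,"dy":0,"dz":-0.0067,"rx":0,"ry":-2,"rz":0,"hand":0.012},{"dx":0,"dy":0,"dz":-0.0067,"rx":0,"ry":-2,"rz":0,"hand":0.012},{"dx":0,"dy":0,"dz":0,"rx":0,"ry":0,"rz":0,"hand":0.012}]' 60
python3 - <<'E'
from h import *
delta(GR,SPAT)
print(rot(manip.get_state()["ee_rot"]).as_matrix()[:,0].round(3),manip.get_state()["moment"].round(2))
E
```

```text
clock: 10.15
position: [0.4504, -0.3769, 0.0381]
ee_rot: [-0.006, 0.982, -0.187, -0.033]
contact_force: [-0.4, -0.9, -0.5]
width: 0.0181
gripper_force: 60.1
clk 10.15 pos [ 0.4504 -0.3769  0.0381] w 0.0181 gf 60.1 F [-0.4 -0.9 -0.5] q [-0.8   0.49  1.69 -0.03  1.02  1.17]
shift mm [-1.1  0.1 17.2] [0.09 3.84 0.38]
[ 0.928 -0.368 -0.067] [ 0.01 -0.01 -0.01]
```

```bash

python3 -m pendant '[{"dx":0,"dy":0,"dz":-0.0067,"rx":0,"ry":-2,"rz":0,"hand":0.012},{"dx":0,"dy":0,"dz":-0.0067,"rx":0,"ry":-2,"rz":0,"hand":0.012},{"dx":0,"dy":0,"dz":-0.0067,"rx":0,"ry":-2,"rz":0,"hand":0.012},{"dx":0,"dy":0,"dz":-0.0067,"rx":0,"ry":-2,"rz":0,"hand":0.012},{"dx":0,"dy":0,"dz":-0.003,"rx":0,"ry":0,"rz":0,"hand":0.012},{"dx":0,"dy":0,"dz":0,"rx":0,"ry":0,"rz":0,"hand":0.012}]' 60
python3 - <<'E'
from h import *
delta(GR,SPAT)
s=manip.get_state();A=rot(s["ee_rot"]).as_matrix();p=s["position"]+A[:,2]*.0013;x=A[:,0]
print(x.round(3))
U=lambda q:((q-O)@UX,q[2])
for t in(-.048,0,.192):print(t,np.round(U(p+x*t),4))
i=grab("side","s4")
cv2.imwrite("pics/s4c.png",cv2.resize(i["frame"][120:320,200:400,::-1],None,fx=3,fy=3,interpolation=2))
E
```

```text
clock: 10.65
position: [0.4526, -0.3772, 0.0666]
ee_rot: [-0.019, 0.977, -0.187, -0.102]
contact_force: [-0.0, 0.6, -1.4]
width: 0.0181
gripper_force: 60.1
clk 10.65 pos [ 0.4526 -0.3772  0.0666] w 0.0181 gf 60.1 F [-0.   0.6 -1.4] q [-0.76  0.53  1.55 -0.08  1.26  1.22]
shift mm [ 5.1  0.7 45.5] [ 0.04 11.91  0.38]
[ 0.91  -0.361 -0.206]
-0.048 [-0.1088  0.0752]
0 [-0.0619  0.0653]
0.192 [0.1259 0.0257]
```

View pics/s4c.png

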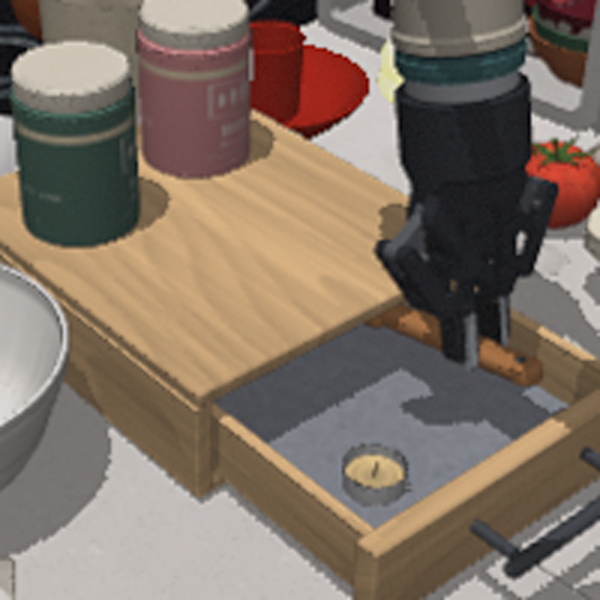

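The side crop shows the spatula tilted in the fingers, butt up near crop (528,375), above the drawer front's level. The tea light has not moved. Sliding out along its axis.

```bash

python3 -m pendant '[{"dx":-0.004,"dy":0,"dz":-0.002,"rx":0,"ry":0,"rz":0,"hand":0.012},{"dx":-0.012,"dy":0,"dz":0,"rx":0,"ry":0,"rz":0,"hand":0.012},{"dx":-0.012,"dy":0,"dz":0,"rx":0,"ry":0,"rz":0,"hand":0.012},{"dx":-0.012,"dy":0,"dz":0,"rx":0,"ry":0,"rz":0,"hand":0.012},{"dx":-0.008,"dy":0,"dz":0,"rx":0,"ry":0,"rz":0,"hand":0.012},{"dx":0,"dy":0,"dz":0,"rx":0,"ry":0,"rz":0,"hand":0.012}]' 60
python3 - <<'E'
from h import *
delta(GR,SPAT)
s=manip.get_state();A=rot(s["ee_rot"]).as_matrix();p=s["position"]+A[:,2]*.0013;x=A[:,0]
U=lambda q:((q-O)@UX,q[2])
for t in(-.048,0,.192):print(t,np.round(U(p+x*t),4))
i=grab("side","s5"); print("butt top px in crop",(proj(i,p-x*.048-A[:,2]*.012)-[200,120])*3)
cv2.imwrite("pics/s5c.png",cv2.resize(i["frame"][120:320,200:400,::-1],None,fx=3,fy=3,interpolation=2))
E
```

```text
clock: 11.2
position: [0.4064, -0.3586, 0.0794]
ee_rot: [-0.02, 0.977, -0.187, -0.103]
contact_force: [-0.1, 0.2, -0.4]
width: 0.0183
gripper_force: 60.1
clk 11.20 pos [ 0.4064 -0.3586  0.0794] w 0.0183 gf 60.1 F [-0.1  0.2 -0.4] q [-0.79  0.46  1.65 -0.09  1.23  1.19]
shift mm [56.6  1.  47.6] [1.000e-02 1.208e+01 3.000e-01]
-0.048 [-0.1585  0.0882]
0 [-0.1116  0.0781]
0.192 [0.076 0.038]
butt top px in crop [599.62820006 389.38819596]
```

View pics/s5c.png

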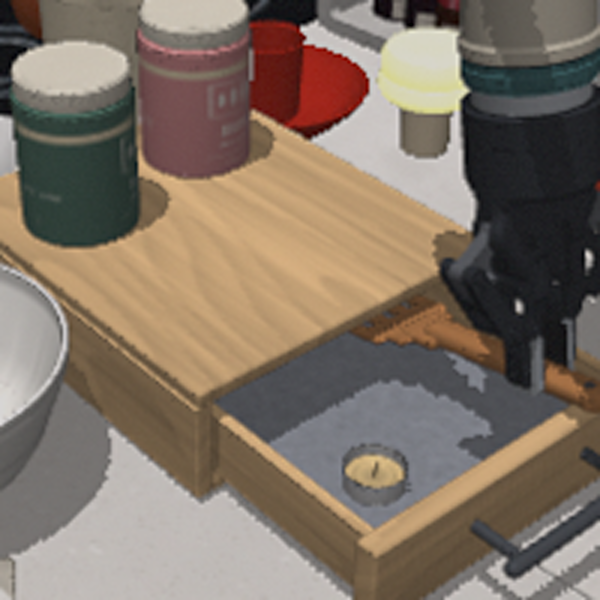

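The crop shows the butt passing over the drawer front at the right edge and the slotted blade coming out under the top board, with no contact force. Continuing, then lifting.

```bash

python3 -m pendant '[{"dx":-0.01,"dy":0,"dz":0,"rx":0,"ry":0,"rz":0,"hand":0.012},{"dx":-0.013,"dy":0,"dz":0,"rx":0,"ry":0,"rz":0,"hand":0.012},{"dx":-0.013,"dy":0,"dz":0,"rx":0,"ry":0,"rz":0,"hand":0.012},{"dx":-0.013,"dy":0,"dz":0,"rx":0,"ry":0,"rz":0,"hand":0.012},{"dx":-0.013,"dy":0,"dz":0,"rx":0,"ry":0,"rz":0,"hand":0.012},{"dx":-0.013,"dy":0,"dz":0,"rx":0,"ry":0,"rz":0,"hand":0.012},{"dx":-0.013,"dy":0,"dz":0,"rx":0,"ry":0,"rz":0,"hand":0.012},{"dx":-0.013,"dy":0,"dz":0,"rx":0,"ry":0,"rz":0,"hand":0.012},{"dx":-0.013,"dy":0,"dz":0,"rx":0,"ry":0,"rz":0,"hand":0.012},{"dx":-0.013,"dy":0,"dz":0,"rx":0,"ry":0,"rz":0,"hand":0.012},{"dx":0,"dy":0,"dz":0,"rx":0,"ry":0,"rz":0,"hand":0.012}]' 60
python3 - <<'E'
from h import *
delta(GR,SPAT)
s=manip.get_state();A=rot(s["ee_rot"]).as_matrix();p=s["position"]+A[:,2]*.0013;x=A[:,0]
U=lambda q:((q-O)@UX,q[2])
for t in(-.048,0,.192):print(t,np.round(U(p+x*t),4))
E
```

```text
clock: 12.17
position: [0.2908, -0.3123, 0.1056]
ee_rot: [-0.02, 0.977, -0.187, -0.104]
contact_force: [-0.9, 0.5, -0.6]
width: 0.0181
gripper_force: 60.1
clk 12.17 pos [ 0.2908 -0.3123  0.1056] w 0.0181 gf 60.1 F [-0.9  0.5 -0.6] q [-0.9   0.28  1.87 -0.11  1.18  1.11]
shift mm [183.9   1.2  47. ] [-1.000e-02  1.212e+01  3.000e-01]
-0.048 [-0.283   0.1144]
0 [-0.2361  0.1043]
0.192 [-0.0485  0.064 ]
```

```bash

python3 -m pendant '[{"dx":-0.004,"dy":0,"dz":-0.02,"rx":0,"ry":0,"rz":0,"hand":0.012},{"dx":-0.005,"dy":0,"dz":-0.025,"rx":0,"ry":0,"rz":0,"hand":0.012},{"dx":-0.005,"dy":0,"dz":-0.025,"rx":0,"ry":0,"rz":0,"hand":0.012},{"dx":-0.005,"dy":0,"dz":-0.025,"rx":0,"ry":0,"rz":0,"hand":0.012},{"dx":0,"dy":0,"dz":0,"rx":0,"ry":3,"rz":0,"hand":0.012},{"dx":0,"dy":0,"dz":0,"rx":0,"ry":3,"rz":0,"hand":0.012},{"dx":0,"dy":0,"dz":0,"rx":0,"ry":3,"rz":0,"hand":0.012},{"dx":0,"dy":0,"dz":0,"rx":0,"ry":3.1,"rz":0,"hand":0.012},{"dx":0,"dy":0,"dz":0,"rx":0,"ry":0,"rz":0,"hand":0.012}]' 60
python3 - <<'E'
from h import *
B=np.array([.732,-.1755,0]); delta(B-SX*.152+[0,0,.16],SPAT)
i=grab("top","t6"); grab("side","s6")
h=hsv(i); m=cv2.inRange(h,(8,150,50),(18,255,255)); m[:,:180]=0; m[:180]=0;m[:,380:]=0
n,l,st,c=cv2.connectedComponentsWithStats(m); print([(st[k].tolist(),c[k].round(1)) for k in range(1,n) if st[k,4]>30])
E
```

```text
clock: 12.92
position: [0.2931, -0.3134, 0.2022]
ee_rot: [0.0, 0.982, -0.188, 0.001]
contact_force: [0.4, 0.1, -1.0]
width: 0.0182
gripper_force: 60.1
clk 12.92 pos [ 0.2931 -0.3134  0.2022] w 0.0182 gf 60.1 F [ 0.4  0.1 -1. ] q [-0.98  0.07  1.84  0.    1.23  0.97]
shift mm [ 204.5 -291.3   42.8] [-0.   -0.16  0.27]
[([264, 284, 63, 114, 1939], array([293.2, 332.8]))]
```

View pics/t6.png

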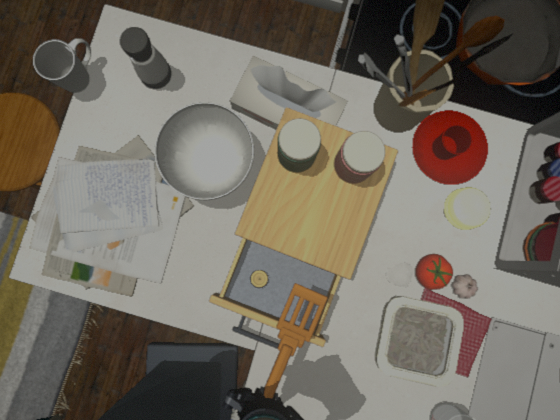

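The top view shows the spatula held level and out of the drawer, blade tip near (308,288). The tea light is in the drawer at (260,278) and the bowl still at (205,152). Moving over to it.

```bash

python3 -m pendant '[{"dx":0.01,"dy":-0.0145,"dz":0,"rx":0,"ry":0,"rz":0,"hand":0.012},{"dx":0.0204,"dy":-0.0291,"dz":0,"rx":0,"ry":0,"rz":0,"hand":0.012},{"dx":0.0204,"dy":-0.0291,"dz":0,"rx":0,"ry":0,"rz":0,"hand":0.012},{"dx":0.0204,"dy":-0.0291,"dz":0,"rx":0,"ry":0,"rz":0,"hand":0.012},{"dx":0.0204,"dy":-0.0291,"dz":0,"rx":0,"ry":0,"rz":0,"hand":0.012},{"dx":0.0204,"dy":-0.0291,"dz":0,"rx":0,"ry":0,"rz":0,"hand":0.012},{"dx":0.0204,"dy":-0.0291,"dz":0,"rx":0,"ry":0,"rz":0,"hand":0.012},{"dx":0.0204,"dy":-0.0291,"dz":0,"rx":0,"ry":0,"rz":0,"hand":0.012},{"dx":0.0204,"dy":-0.0291,"dz":0,"rx":0,"ry":0,"rz":0,"hand":0.012},{"dx":0.0204,"dy":-0.0291,"dz":0,"rx":0,"ry":0,"rz":0,"hand":0.012},{"dx":0.01,"dy":-0.0145,"dz":0,"rx":0,"ry":0,"rz":0,"hand":0.012},{"dx":0,"dy":0,"dz":0,"rx":0,"ry":0,"rz":0,"hand":0.012}]' 60
python3 - <<'E'
from h import *
B=np.array([.732,-.1755,0]); delta(B-SX*.152+[0,0,.165],SPAT)
E
```

```text
clock: 14.02
position: [0.5954, -0.1164, 0.201]
ee_rot: [-0.001, 0.983, -0.186, 0.001]
contact_force: [0.2, 0.6, -0.4]
width: 0.0178
gripper_force: 60.1
clk 14.02 pos [ 0.5954 -0.1164  0.201 ] w 0.0178 gf 60.1 F [ 0.2  0.6 -0.4] q [-0.31  0.34  1.49  0.    1.31  1.64]
shift mm [-3.3  3.6 36. ] [-0.09 -0.13  0.58]
```

```bash

python3 -m pendant '[{"dx":-0.003,"dy":0.003,"dz":0.015,"rx":0,"ry":0,"rz":0,"hand":0.012},{"dx":0,"dy":0,"dz":0.015,"rx":0,"ry":0,"rz":0,"hand":0.012},{"dx":0,"dy":0,"dz":0.006,"rx":0,"ry":0,"rz":0,"hand":0.012},{"dx":0,"dy":0,"dz":0,"rx":0,"ry":0,"rz":0,"hand":0.012},{"dx":0,"dy":0,"dz":0,"rx":0,"ry":0,"rz":0,"hand":0.012},{"dx":0,"dy":0,"dz":0,"rx":0,"ry":0,"rz":0,"hand":0.012}]' 60
python3 - <<'E'
from h import *
B=np.array([.732,-.1755,0]); delta(B-SX*.152+[0,0,.165],SPAT)
a=grab("top")["frame"];b=grab("side")["frame"]
cv2.imwrite("pics/f.png",np.hstack([cv2.resize(a[60:360,120:420],(400,400)),cv2.resize(b[120:370,60:310],(400,400))])[:,:,::-1])
E
```

```text
clock: 14.52
position: [0.5877, -0.1214, 0.167]
ee_rot: [0.0, 0.982, -0.188, 0.001]
contact_force: [-0.7, -0.6, -1.2]
width: 0.0181
gripper_force: 60.1
clk 14.52 pos [ 0.5877 -0.1214  0.167 ] w 0.0181 gf 60.1 F [-0.7 -0.6 -1.2] q [-0.32  0.35  1.56 -0.    1.23  1.63]
shift mm [ 2.1 -3.9  2. ] [ 0.   -0.17  0.32]
```

View pics/f.png

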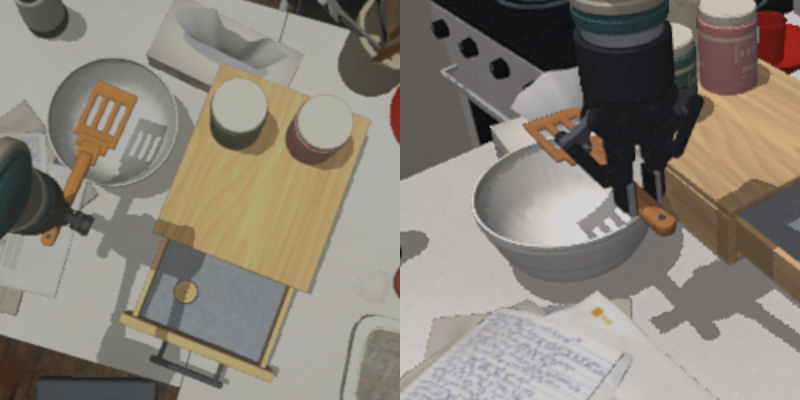

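The picture shows the blade level above the bowl, centred within about 5 mm once parallax is allowed for. It is well above the rim, the bowl is in place and the tea light is in the drawer.

```bash
python3 -c "
from rig import manip
print(manip.sign_off())"
```

```text
the job is handed in; nothing more can be done
None
```

The job is handed in: the spatula is gripped and about level, its blade above the middle of the bowl and clear of the rim, with the bowl unmoved, the tea light still in the fully open drawer, and about 15 of the 48 s used.

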